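Fit the overflow pipe and strainer cap in the rinse well

TASK

Set up the rinse well: push the dark grey overflow pipe down over the brass spigot in the steel basin, turned so that the slot below its blue fin drops over the blue rib and the pipe stands upright and fully home on the basin floor. Then push the black strainer cap with the red knob fully down over the top of the seated pipe, and let go. Do not disturb the steel jigger, the spice jar or the portion cups.

Things in the scene. Friction and masses are not known exactly. Their poses are not given: they have to be found in the camera images.
- well: round open steel basin fixed to the worktop, 200 mm outside diameter, 100 mm high, walls 3 mm (inner radius about 96 mm). Origin: centre of its underside, on the worktop; z up. Inner floor at z = 8 mm. The brass spigot stands on its axis and a blue rib runs from it along the basin's own +y; a small blue tab outside the rim marks the same +y side
- spigot_top (a point): centre of the top of the upright round brass spigot on the basin's axis, 58 mm above the worktop (50 mm above the basin floor). The spigot is 30 mm in diameter up to 46 mm above the worktop, then a lead-in cone narrows to 14 mm at its top
- rib_end (a point): outer end, at the top, of the one blue rib on the basin floor: 45 mm from the basin's axis along its +y. The rib is straight, 5 mm wide with a rounded top 10 mm above the basin floor, and starts at the spigot
- pipe: dark grey rigid overflow pipe standing on its foot, open at both ends, 80 mm long, 42 mm outside, 34 mm inside diameter, 0.08 to 0.17 kg. Origin: centre of its foot; z up along the pipe. On its own +y side a blue fin, 6 mm wide, stands 10 mm out of the wall from z = 14 to 40 mm; above the fin it is plain and can be gripped. Fully home its origin is 8 mm above the worktop
- pipe_slot (a point): middle of the open lower end of the slot through the pipe's wall, on its +y side below the blue fin, 21 mm from the pipe's axis; the slot is 10 mm wide and 12 mm high. With pipe +y along basin +y (within about 7 degrees) it drops over the rib; turned wrongly the pipe rests on the rib 10 mm too high
- cap: black strainer cap with a red knob, standing on its open mouth, closed at the top, 70 mm high, round, any yaw, 0.056 to 0.11 kg. Origin: centre of the mouth's lower edge; z up. Skirt 54 mm outside, 48 mm inside, its lowest 8 mm flared to 63 mm outside, about 58 mm inside. Inner ceiling at z = 35 mm: fully down it rests on the pipe's top rim, its origin 45 mm above the pipe's origin
- cap_knob (a point): centre of the top of the cap's red knob, 70 mm above the cap's origin; the knob is an upright cylinder, 24 mm in diameter and 30 mm high, to be gripped
- jigger: double-cone steel jigger, 43 mm diameter, 78 mm high, standing loose; bystander. Origin: centre of its underside
- spice_jar: spice jar with a red lid, 45 mm diameter, 108 mm high, standing loose; bystander. Origin: centre of its underside
- portion_cups: short stack of clear portion cups, 65 mm diameter, 55 mm high, standing loose; bystander. Origin: centre of its underside
Things that resemble listed ones, but are neither listed nor needed, are in the scene too. What is shaped like the pipe but purple is not meant. There is more than one size of the well; the job needs the larger.

How it is judged:
On the way, in this order (a step that is already met when the one before it is completed fails the run):
1. the pipe stands upright over the spigot, keyed on the rib, fully home on the basin floor (horizontal distance between pipe and well below 0.005 m and z of pipe in the frame of well between 0.004 and 0.011 m and angle between pipe's own z axis and vertical below 0.08 rad), for 0.2 s.
2. the cap is fully down over the top of the seated pipe (all of step 1 and horizontal distance between cap and pipe below 0.007 m and z of cap in the frame of pipe between 0.041 and 0.048 m and angle between cap's own z axis and vertical below 0.12 rad), for 0.2 s.
At the end, for the whole second after the job is handed in: The pipe stands within 5 mm of the basin's axis and 0.08 rad of upright with its foot within 3 mm of the basin floor; the cap is over the pipe, centred within 7 mm, within 0.12 rad of upright and within 3 mm of fully down (its origin 41 to 48 mm above the pipe's); both released and at rest (all of step 2 and linear speed of each of pipe, cap below 0.01 m/s); the robot touches nothing.
It fails at once if the jigger is moved more than 30 mm or tipped over (distance of jigger from where it was at the start of the episode above 0.03 m or angle between jigger's own z axis and vertical above 0.4 rad).
It fails at once if the spice jar is moved more than 30 mm or tipped over (distance of spice_jar from where it was at the start of the episode above 0.03 m or angle between spice_jar's own z axis and vertical above 0.4 rad).
It fails at once if the portion cups is moved more than 30 mm or tipped over (distance of portion_cups from where it was at the start of the episode above 0.03 m or angle between portion_cups's own z axis and vertical above 0.4 rad).
It also fails if it takes over 64 s, if anything falls off the work surface, if the arm or the gripper's body presses on something with over 40 N, if the wrist force passes 120 N, or if a joint passes its speed limit or range.

ROBOT

A 6-joint arm with a two-finger parallel gripper is mounted at the origin on a cart in front of the work surface, level with it; the furniture and walls round the work are solid. World frame = base frame: x ahead of the robot, y to its left, z up, the work surface at z = 0. Lengths are in m, angles in rad, forces in N, time in s.
With the tool pointing down it reaches from about 0.35 to 0.775 m from the base axis. Payload 5.5 kg.
Tool frame: the origin (TCP) lies midway between the tips of the shut fingers; the grasp point (between the pads) lies grasp_offset behind it (grasp_offset is the distance from the TCP to the grasp point, in m); z points along the fingers, y is the line along which they close (so a half turn about z gives the same grasp; the last joint's range is limited). The gripper opens to 85 mm and grips with 20 to 120 N. Pads are 22 mm wide; open, the fingers measure 114 mm over their backs; the gripper's body (76 mm by 85 mm) begins 54 mm behind the grasp point. The pads swing forward as they close: fully open they stand 13 mm farther back than shut.
Start: joints at [1.124, 0.313, 0.046, 1.304, 0, 1.431], TCP at [0.174, 0.548, 0.231] pointing down, gripper open.
Joint ranges: [-2.76, 2.76], [-0.86, 1.69], [-1.03, 1.26], [-2.2, 2.34], [-1.47, 1.5], [-3.14, 3.14]. Speed limits (rad/s): [2.57, 2.57, 3.14, 3.14, 3.14, 3.14].

INTERFACE

Orientations are given as a unit quaternion [w, x, y, z].
In Python, from workcell import * gives the robot as it stands.
- The arm moves only by the tool step_arm, never from a script. Its argument "deltas" is a list of rows, each a list of 7 numbers: the shift along the world's x, y, z in mm, then the turn, a rotation vector about the world's x, y, z in degrees, then the gripper's target within -1 to 1 (fully open at 1, half-way at 0, shut at -1). A call has 1 to 5 rows; each row shifts and turns the commanded pose from where the row before left it; what a row does not reach is not made up. A row lasts 1/10 s, in which the tool goes at most 50 mm and 8.59 degrees, less where a joint would pass 70% of its speed; a pose out of reach is approached as far as the arm can. A call is refused whole if a number of a shift passes 50 or a number of a turn 8.59, either way. A call with a gripper value outside its range is refused whole. The fingers move at their own pace and stop on an object; "newtons" is the grip in N (left out, the last holds). Time passes only in rows, so rows that do not move let the fingers close. It gives the time, the measured TCP pose, the force, the opening and the grip force at its end, in the units of the state.
- get_state(): the state, without advancing time (a new reading comes with each control period).
- read_camera(name): name is "scene" or "side" or "wrist"; returns a dict with "image" (480x640x3 uint8, red, green, blue), "z_map" (480x640 float32, m along the optical axis (not along the pixel's ray), 0 where there is no reading), "K" (3x3 intrinsics, pixels), "dist_coeffs" ([k1, k2, p1, p2, k3] as OpenCV has them; the pictures are not rectified), "world_from_camera" (4x4, takes a point from camera to world coordinates). Camera axes: x right, y down, z forward; pixel columns grow to the right and rows downward; lengths in m; the calibration is good to about 2 mm. A picture is of the moment at which its call begins.
- hand_in(): hands the job in; it is judged then, once.
The state is a dict: "clock": time; "joint_pos": joint angles; "qvel": joint speeds; "tau": joint torques, N m; "tcp_pos": TCP position; "orientation": TCP orientation; "wrist_force": force on the tool from outside, world axes, zero at the start; "ft_torque": the same for the moment, N m; "finger_gap": finger opening in m; "grip_force": force on a finger pad.
Only numpy, scipy, OpenCV 4.12 (cv2) and the standard library are available. Lean on these libraries where they do the work, as an engineer would, in place of code of your own. Each camera call takes 0.05 s, during which the arm holds its last target. There are 200 camera calls.

## Working session

There is one attempt and no reset: what is moved stays moved. The work goes in short steps, Python scripts to look and compute and a tool call to move; the robot and the scene stay as the last step left them, time stands still between calls to the robot, and variables do not carry over. Pictures are saved under pics/ and viewed, at most 10 in all, crops included, and the job is handed in when it is done.

Besides the shell and the picture viewer there is one more tool, called as a command line: name --pt "numbers of a row" for each row, then --argument value for the rest. step_arm: Moves the arm, as the interface text tells. Its arguments: {"type":"object","properties":{"deltas":{"type":"array","items":{"type":"array","items":{"type":"number"}}},"newtons":{"type":"number"}},"required":["deltas"]}

```bash
mkdir -p pics; cat > h.py <<'E'
from workcell import *
import numpy as np, cv2
def snap(n):
    r=read_camera(n); np.savez(f'/tmp/{n}.npz',**r); return r
def cloud(r):
    h,w=r['z_map'].shape
    u,v=np.meshgrid(np.arange(w),np.arange(h))
    p=cv2.undistortPoints(np.stack([u,v],-1).reshape(-1,1,2).astype(np.float64),np.array(r['K']),np.array(r['dist_coeffs'])).reshape(h,w,2)
    z=r['z_map'][...,None]
    P=np.concatenate([p*z,z],-1); T=np.array(r['world_from_camera'])
    W=P@T[:3,:3].T+T[:3,3]; W[r['z_map']==0]=np.nan
    return W
def ray(r,uv,zp):
    p=cv2.undistortPoints(np.array(uv,float).reshape(-1,1,2),np.array(r['K']),np.array(r['dist_coeffs'])).reshape(-1,2)
    T=np.array(r['world_from_camera']); d=np.c_[p,np.ones(len(p))]@T[:3,:3].T
    return T[:3,3]+d*((zp-T[2,3])/d[:,2])[:,None]
E
python3 - <<'E'
from h import *
s=get_state(); print(s)
a=snap('scene');b=snap('side')
cv2.imwrite('pics/scene1.png',a['image'][...,::-1]);cv2.imwrite('pics/side1.png',b['image'][...,::-1])
for r in(a,b): print(np.array(r['world_from_camera']).round(3))
E
```

```text
{'clock': 0.0, 'joint_pos': array([1.12442101e+00, 3.13996082e-01, 4.49789165e-02, 1.30358809e+00,
       3.03160937e-05, 1.43117822e+00]), 'qvel': array([ 0.00036675,  0.00059069, -0.0002426 ,  0.000591  ,  0.00086216,
       -0.00047799]), 'tau': array([ 4.59131406e-04, -4.80625963e+01,  2.98535210e+01,  1.95680419e-02,
        4.24603968e-05,  1.10958155e-05]), 'tcp_pos': array([0.17342244, 0.54769484, 0.23041129]), 'orientation': array([-2.75741064e-04,  1.52777891e-01,  9.88260137e-01, -8.61538345e-04]), 'wrist_force': array([ 0.86366767, -0.64332724, -0.5503885 ]), 'ft_torque': array([-0.00695661, -0.05127881,  0.0348614 ]), 'grip_force': 0.0, 'finger_gap': 0.08549769138881275}
[[ 0.767 -0.302  0.567 -0.229]
 [-0.642 -0.336  0.689 -0.894]
 [-0.018 -0.892 -0.452  0.686]
 [ 0.     0.     0.     1.   ]]
[[-1.    -0.011  0.021  0.469]
 [-0.024  0.37  -0.929  1.513]
 [ 0.002 -0.929 -0.37   0.689]
 [ 0.     0.     0.     1.   ]]
```

View pics/scene1.png

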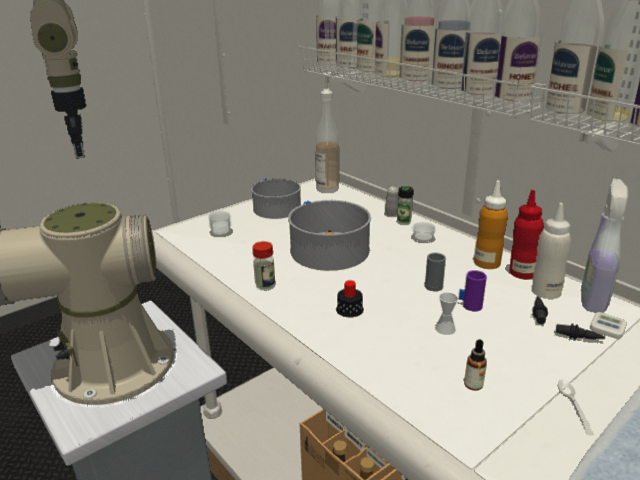

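View pics/side1.png

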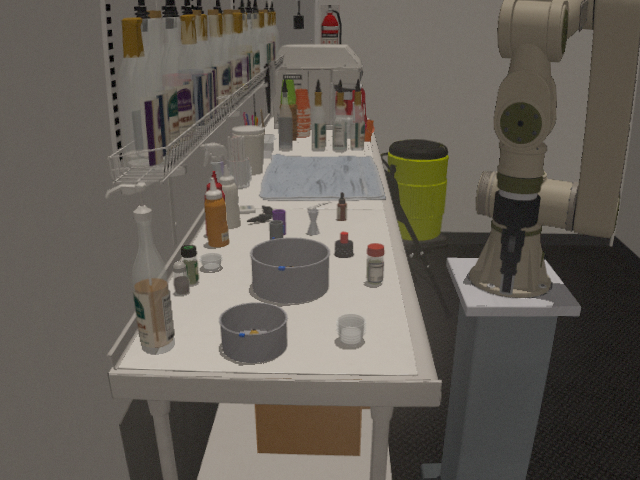

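The scene view shows the large well at (330,235) with its tab near (307,204), the pipe at (435,272) and the purple decoy at (474,290). The cap is at (350,298), the jigger at (447,313) and the jar at (264,265). The side view shows the well tab at (282,268).

```bash
python3 - <<'E'
from h import *
for n in('scene','side'):
    r=dict(np.load(f'/tmp/{n}.npz'));W=cloud(r);hsv=cv2.cvtColor(r['image'],cv2.COLOR_RGB2HSV)
    on=(W[...,0]>.2)&(W[...,0]<.95)&(abs(W[...,1])<.8)&(W[...,2]>.012)&(W[...,2]<.3)
    print(n)
    k,l,st,c=cv2.connectedComponentsWithStats(on.astype(np.uint8))
    for i in range(1,k):
        if st[i,4]<60: continue
        q=W[l==i]; print('obj',c[i].round(),st[i,4],'min',q.min(0).round(3),'max',q.max(0).round(3))
    blue=on&(hsv[...,0]>100)&(hsv[...,0]<125)&(hsv[...,1]>150)
    k,l,st,c=cv2.connectedComponentsWithStats(blue.astype(np.uint8))
    for i in range(1,k):
        q=W[l==i]; print('blue',c[i].round(),st[i,4],np.median(q,0).round(3))
    # circle fits of rims
def circ(q):
    A=np.c_[2*q[:,:2],np.ones(len(q))];s=np.linalg.lstsq(A,(q[:,:2]**2).sum(1),rcond=None)[0];return s[:2],np.sqrt(s[2]+s[0]**2+s[1]**2)
for n in('scene','side'):
    r=dict(np.load(f'/tmp/{n}.npz'));W=cloud(r)
    m=(abs(W[...,2]-.1)<.004)&(W[...,0]<.75)&(W[...,0]>.3)&(W[...,1]>-.1)&(W[...,1]<.35)
    print('rim',m.sum(),circ(W[m]))
E
```

```text
scene
obj [475. 184.] 43096 min [ 0.792 -0.567  0.012] max [0.949 0.8   0.3  ]
obj [316. 223.] 6322 min [ 0.487 -0.043  0.012] max [0.724 0.444 0.104]
obj [219. 221.] 484 min [0.405 0.306 0.012] max [0.472 0.373 0.058]
obj [424. 229.] 363 min [ 0.788 -0.084  0.012] max [ 0.857 -0.018  0.04 ]
obj [263. 263.] 889 min [0.347 0.006 0.012] max [0.393 0.056 0.111]
obj [435. 270.] 637 min [ 0.634 -0.247  0.012] max [ 0.679 -0.205  0.082]
obj [463. 297.] 1295 min [ 0.529 -0.362  0.012] max [ 0.679 -0.304  0.082]
obj [349. 298.] 653 min [ 0.424 -0.194  0.012] max [ 0.479 -0.138  0.072]
obj [539. 310.] 278 min [ 0.694 -0.472  0.012] max [ 0.772 -0.414  0.032]
obj [608. 323.] 550 min [ 0.759 -0.595  0.012] max [ 0.831 -0.525  0.019]
obj [577. 331.] 433 min [ 0.692 -0.58   0.012] max [ 0.745 -0.494  0.033]
obj [476. 365.] 748 min [ 0.439 -0.498  0.012] max [ 0.472 -0.463  0.102]
obj [617. 452.] 2744 min [ 0.388 -0.768  0.012] max [ 0.634 -0.691  0.025]
blue [266. 179.] 2 [0.658 0.431 0.074]
blue [307. 202.] 6 [0.602 0.162 0.101]
blue [264. 282.] 1 [0.359 0.016 0.025]
blue [267. 284.] 1 [0.364 0.
[... 270 characters left out ...]
6 0.105]
obj [312. 220.] 196 min [ 0.537 -0.37   0.012] max [ 0.572 -0.316  0.08 ]
obj [343. 244.] 311 min [ 0.431 -0.186  0.012] max [ 0.484 -0.13   0.072]
obj [374. 262.] 665 min [0.353 0.011 0.012] max [0.399 0.063 0.111]
obj [211. 260.] 311 min [ 0.794 -0.086  0.013] max [ 0.861 -0.012  0.04 ]
obj [253. 330.] 3143 min [0.577 0.286 0.012] max [0.723 0.445 0.074]
obj [350. 327.] 768 min [0.41  0.307 0.012] max [0.474 0.377 0.057]
blue [280. 267.] 1 [0.61  0.167 0.102]
blue [283. 267.] 1 [0.602 0.167 0.102]
blue [241. 335.] 9 [0.664 0.441 0.072]
rim 540 (array([0.53522661, 0.05894683]), np.float64(0.12423624623229793))
rim 461 (array([0.54692303, 0.06090818]), np.float64(0.118471268464612))
```

step_arm --pt "42 -48 20 0 0 0 1" --pt "42 -48 20 0 0 0 1" --pt "42 -48 20 0 0 0 1" --pt "42 -48 20 0 0 0 1" --pt "42 -48 20 0 0 0 1"

```text
clock: 0.6
tcp_pos: [0.3314, 0.367, 0.3064]
orientation: [-0.0, 0.153, 0.988, -0.0]
wrist_force: [1.3, -0.1, 0.2]
finger_gap: 0.0856
grip_force: 0.0
```

step_arm --pt "40 -48 20 0 0 0 1" --pt "40 -48 0 0 0 0 1" --pt "30 -48 0 0 0 0 1" --pt "10 -48 0 0 0 0 1" --pt "0 0 0 0 0 0 1"

```text
clock: 1.1
tcp_pos: [0.4311, 0.1983, 0.3209]
orientation: [-0.0, 0.157, 0.988, -0.001]
wrist_force: [-0.9, 0.9, 0.1]
finger_gap: 0.0853
grip_force: 0.0
```

```bash
python3 - <<'E'
from h import *
s=get_state(); print(s['clock'],s['tcp_pos'],s['orientation'])
a=snap('wrist')
cv2.imwrite('pics/w1.png',a['image'][...,::-1])
print(np.array(a['world_from_camera']).round(3))
E
```

```text
1.1 [0.43114952 0.1983127  0.32085174] [-2.61048343e-04  1.56711984e-01  9.87643826e-01 -9.78813411e-04]
[[ 0.31   0.909  0.281  0.359]
 [ 0.951 -0.295 -0.094  0.222]
 [-0.003  0.296 -0.955  0.464]
 [ 0.     0.     0.     1.   ]]
```

View pics/w1.png

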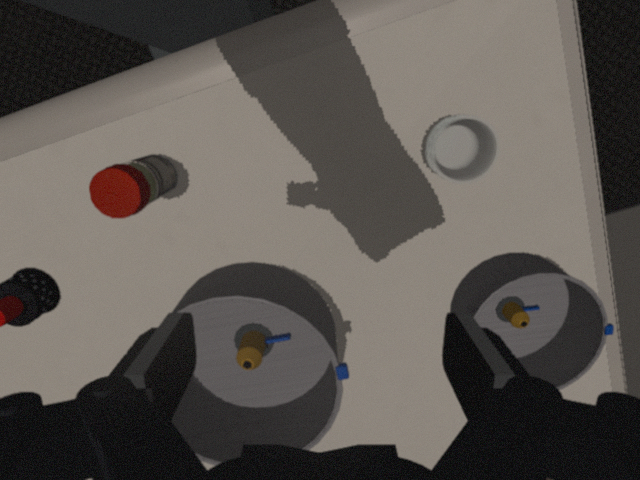

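The wrist view shows the large well, with spigot top at (248,364), rib from (268,340) to (290,336) and tab at (342,371). The jar lid is at (119,190) and the cap is at the left edge.

```bash
cat >> h.py <<'E'
def hsvm(r,h0,h1,s0,v0=40):
    h=cv2.cvtColor(r['image'],cv2.COLOR_RGB2HSV); return (h[...,0]>=h0)&(h[...,0]<=h1)&(h[...,1]>s0)&(h[...,2]>v0)
def comps(r,m,W,mn=8):
    k,l,st,c=cv2.connectedComponentsWithStats(m.astype(np.uint8))
    for i in range(1,k):
        if st[i,4]>=mn: q=W[l==i]; print(c[i].round(1),st[i,:5],'med',np.nanmedian(q,0).round(4),'min',np.nanmin(q,0).round(3),'max',np.nanmax(q,0).round(3))
    return l
E
python3 - <<'E'
from h import *
r=dict(np.load('/tmp/wrist.npz'));W=cloud(r)
print('blue');comps(r,hsvm(r,100,130,120),W)
print('brass');comps(r,hsvm(r,10,30,120),W)
print('top',ray(r,[[248,364]],.058), W[364,248]); print('ribend',ray(r,[[290,336]],.018)); print('tab',ray(r,[[342,371]],.1),W[371,342])
E
```

```text
blue
[530.8 308. ] [523 306  16   5  50] med [0.6515 0.3864 0.012 ] min [0.648 0.378 0.009] max [0.654 0.395 0.014]
[608.5 329.4] [605 325   8  10  68] med [0.6613 0.4365 0.0731] min [0.657 0.432 0.071] max [0.666 0.44  0.075]
[277.3 338.8] [266 335  24   9 102] med [0.5953 0.0917 0.0174] min [0.592 0.075 0.009] max [0.602 0.105 0.019]
[341.7 371.6] [336 364  12  15 136] med [0.6041 0.1644 0.103 ] min [0.597 0.159 0.1  ] max [0.612 0.17  0.105]
brass
[515.  314.5] [502 302  27  26 430] med [0.6418 0.361  0.032 ] min [0.637 0.354 0.006] max [0.658 0.372 0.043]
[250.3 350.9] [237 332  28  38 635] med [0.5849 0.0664 0.0488] min [0.577 0.05  0.011] max [0.605 0.076 0.06 ]
top [[0.5935143  0.06200345 0.058     ]] [0.59339669 0.06208357 0.05820378]
ribend [[0.59609799 0.10719747 0.018     ]]
tab [[0.60543707 0.16439623 0.1       ]] [0.60300511 0.16496108 0.10359457]
```

step_arm --pt "30 -50 0 0 0 0 1" --pt "30 -50 0 0 0 0 1" --pt "30 -50 0 0 0 0 1" --pt "30 -50 0 0 0 0 1" --pt "30 -50 0 0 0 0 1"

```text
clock: 1.65
tcp_pos: [0.5591, -0.0112, 0.3212]
orientation: [-0.0, 0.152, 0.988, 0.0]
wrist_force: [1.1, 1.1, 0.7]
finger_gap: 0.0853
grip_force: 0.0
```

step_arm --pt "10 -50 0 0 0 0 1" --pt "10 -50 0 0 0 0 1" --pt "10 -50 -20 0 0 0 1" --pt "0 -40 -20 0 0 0 1" --pt "0 0 0 0 0 0 1"

```text
clock: 2.15
tcp_pos: [0.5864, -0.1977, 0.2785]
orientation: [-0.003, 0.155, 0.988, 0.0]
wrist_force: [0.3, 0.5, 0.4]
finger_gap: 0.0855
grip_force: 0.0
```

```bash
python3 - <<'E'
from h import *
s=get_state(); print(s['clock'],s['tcp_pos'],s['orientation'])
a=snap('wrist');W=cloud(a)
cv2.imwrite('pics/w2.png',a['image'][...,::-1])
print('blue');comps(a,hsvm(a,100,130,120),W)
print('purple');comps(a,hsvm(a,131,160,100),W,100)
print('red');comps(a,hsvm(a,0,8,150),W,100)
m=abs(W[...,2]-.08)<.005
print('top80');comps(a,m,W,60)
E
```

```text
2.15 [ 0.5864356  -0.19772083  0.27849634] [-2.88736770e-03  1.54737408e-01  9.87951316e-01  4.41953480e-04]
blue
[634.8 101.9] [630  99  10   6  45] med [0.5974 0.0995 0.0179] min [0.595 0.095 0.015] max [0.6   0.104 0.019]
[343.7 270.7] [340 269   8   4  23] med [ 0.665  -0.1988  0.04  ] min [ 0.663 -0.202  0.039] max [ 0.667 -0.196  0.042]
[230.  285.2] [226 281   9   9  48] med [ 0.6457 -0.3083  0.0399] min [ 0.642 -0.313  0.028] max [ 0.652 -0.304  0.042]
purple
[209.8 319.7] [186 302  41  42 371] med [ 0.6584 -0.3225  0.0801] min [ 0.563 -0.348  0.021] max [ 0.679 -0.236  0.296]
red
[307.5  23.2] [292   5  32  40 828] med [ 0.4545 -0.1651  0.0704] min [ 0.437 -0.177  0.04 ] max [ 0.466 -0.152  0.073]
top80
[527.1 103.4] [ 509    0   71  214 1084] med [ 0.5578 -0.0291  0.08  ] min [ 0.5   -0.039  0.075] max [0.654 0.026 0.085]
[136.8 217.9] [119 195  45  43 341] med [ 0.5527 -0.3515  0.0777] min [ 0.534 -0.362  0.075] max [ 0.57  -0.325  0.081]
[617.1 230.9] [585 228  55   7 169] med [0.6863 0.0337 0.0799] min [0.673 0.005 0.075] max [0.691 0.052 0.085]
[315.3 288.9] [292 266  48  46 750] med [ 0.6585 -0.225   0.0801] min [ 0.638 -0.246  0.075] max [ 0.679 -0.204  0.083]
[209.9 320.5] [185 300  43  45 554] med [ 0.6586 -0.323   0.0799] min [ 0.638 -0.344  0.075] max [ 0.68  -0.31   0.082]
[635.5 388.3] [630 378  10  19 113] med [0.8493 0.0331 0.0773] min [0.841 0.029 0.075] max [0.857 0.039 0.085]
[355.1 434.4] [328 425  60  26 437] med [ 0.8149 -0.2347  0.0795] min [ 0.81  -0.267  0.075] max [ 0.84  -0.209  0.085]
[208.5 463.2] [200 459  18  10 106] med [ 0.807  -0.3859  0.0785] min [ 0.802 -0.394  0.075] max [ 0.812 -0.38   0.085]
```

View pics/w2.png

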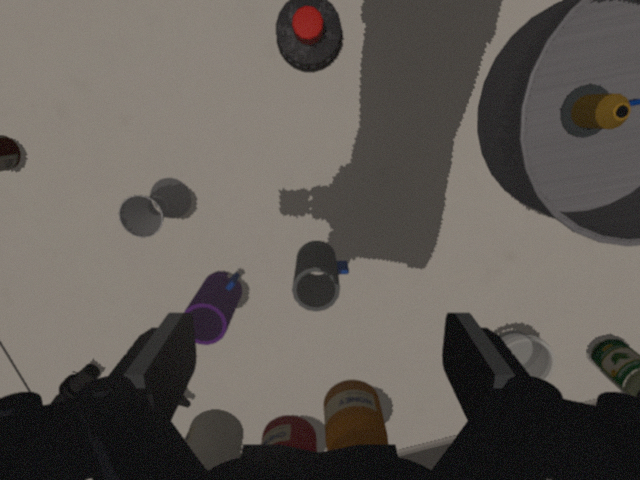

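The pipe's top ring is at (315,289) with its blue fin at (344,270), and the purple decoy is at (208,323). The cap knob is at (308,23). Their heights match the given sizes (80, 40 and 70 mm).

step_arm --pt "25 -10 -25 0 0 0 1" --pt "25 -10 -25 0 0 0 1" --pt "22 -7 -28 0 0 0 1" --pt "0 0 0 0 0 0 1"

```text
clock: 2.6
tcp_pos: [0.6598, -0.2189, 0.1998]
orientation: [-0.003, 0.151, 0.988, 0.001]
wrist_force: [-0.3, -0.1, -0.5]
finger_gap: 0.0859
grip_force: 0.0
```

```bash
python3 - <<'E'
import workcell
from h import *
print([n for n in dir(workcell) if not n.startswith('_')], getattr(workcell,'grasp_offset',None))
s=get_state(); print(s['clock'],s['tcp_pos'],s['orientation'],s['joint_pos'])
a=snap('wrist');W=cloud(a)
print('blue');comps(a,hsvm(a,100,130,120),W)
m=abs(W[...,2]-.08)<.004
m&=(np.hypot(W[...,0]-.6585,W[...,1]+.225)<.03)
l=comps(a,m,W,60)
q=W[m];A=np.c_[2*q[:,:2],np.ones(len(q))];f=np.linalg.lstsq(A,(q[:,:2]**2).sum(1),rcond=None)[0];print(f[:2],np.sqrt(f[2]+f[0]**2+f[1]**2))
b=hsvm(a,100,130,120)&(abs(W[...,2]-.04)<.003)&(np.hypot(W[...,0]-.6585,W[...,1]+.225)<.04)
c=W[b];print(len(c),c.mean(0)); d=c.mean(0)[:2]-f[:2];print('fin yaw',np.degrees(np.arctan2(d[1],d[0]))-90, np.hypot(*d))
E
```

```text
['MotionError', 'get_state', 'grasp_offset', 'hand_in', 'read_camera'] 0.0187
2.6 [ 0.65976811 -0.21893293  0.19975236] [-0.00317531  0.15135296  0.9884738   0.00132378] [-4.36070286e-01  5.73279188e-01  3.69640299e-01  1.37399562e+00
  7.61168820e-04 -1.32197356e-01]
blue
[346.9 211.8] [341 205  12  12  66] med [ 0.664  -0.1989  0.0395] min [ 0.662 -0.204  0.021] max [ 0.668 -0.195  0.042]
[199.2 232.4] [193 226  13  13  90] med [ 0.6459 -0.3079  0.0404] min [ 0.642 -0.314  0.035] max [ 0.65  -0.303  0.042]
[310.2 229.7] [ 278  198   65   64 1240] med [ 0.6583 -0.225   0.0803] min [ 0.638 -0.246  0.076] max [ 0.679 -0.204  0.082]
[ 0.65821811 -0.22475681] 0.01873846230711629
51 [ 0.66461616 -0.19966544  0.03978272]
fin yaw -14.305021757831994 0.02589424749584613
```

step_arm --pt "-1.5 -6 -30 0 0 0 1" --pt "0 0 -45 0 0 0 1" --pt "0 0 -45 0 0 0 1" --pt "0 0 -36 0 0 0 1" --pt "0 0 0 0 0 0 1" --newtons 50

```text
clock: 3.15
tcp_pos: [0.6541, -0.2244, 0.0454]
orientation: [-0.004, 0.152, 0.988, 0.001]
wrist_force: [-1.3, -0.5, -0.2]
finger_gap: 0.0855
grip_force: 0.0
```

step_arm --pt "0 0 0 0 0 0 -1" --pt "0 0 0 0 0 0 -1" --pt "0 0 0 0 0 0 -1" --pt "0 0 0 0 0 0 -1" --pt "0 0 0 0 0 0 -1" --newtons 50

```text
clock: 3.65
tcp_pos: [0.6599, -0.2283, 0.053]
orientation: [0.003, 0.153, 0.988, -0.0]
wrist_force: [0.4, 1.7, 5.8]
finger_gap: 0.0409
grip_force: 49.6
```

step_arm --pt "0 0 15 0 0 0 -1" --pt "0 0 40 0 0 0 -1" --pt "0 0 50 0 0 0 -1" --pt "0 0 45 0 0 0 -1" --pt "0 0 0 0 0 0 -1"

```text
clock: 4.15
tcp_pos: [0.6614, -0.2296, 0.2098]
orientation: [0.008, 0.153, 0.988, -0.002]
wrist_force: [0.9, 0.3, -0.3]
finger_gap: 0.0413
grip_force: 50.4
```

```bash
python3 - <<'E'
from h import *
s=get_state(); print(s['clock'],s['tcp_pos'],s['orientation'],s['wrist_force'],s['ft_torque'],s['finger_gap'])
a=snap('wrist');W=cloud(a)
b=snap('scene')
im=np.hstack([cv2.resize(a['image'],None,fx=.7,fy=.7)[:,60:],cv2.resize(b['image'][150:350,300:560],(420,336))]) if 0 else None
x=a['image'][150:450,150:550]; y=cv2.resize(b['image'][140:340,330:530],(300,300))
cv2.imwrite('pics/g1.png',np.hstack([x,y])[...,::-1])
comps(a,hsvm(a,100,130,120),W)
E
```

```text
4.15 [ 0.66136736 -0.22956707  0.20979082] [ 0.00768425  0.15281026  0.98822305 -0.00227566] [ 0.91286779  0.34687211 -0.2624442 ] [-0.01526557 -0.04195113  0.03985138] 0.04128582525322897
[215.4 218. ] [210 212  11  12  81] med [ 0.646  -0.3082  0.0402] min [ 0.642 -0.313  0.038] max [ 0.65  -0.304  0.043]
[385.4 283.7] [372 269  29  31 626] med [ 0.6643 -0.2026  0.1924] min [ 0.658 -0.208  0.176] max [ 0.669 -0.197  0.215]
```

View pics/g1.png

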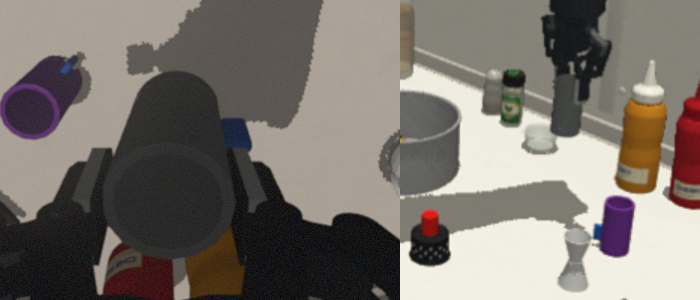

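The wrist crop shows the pipe held between the pads, with the fin under the right-hand finger. The scene crop shows it hanging roughly upright.

```bash
cat >> h.py <<'E'
def pipe(a,cx,cy,ztop):
    W=cloud(a); m=(abs(W[...,2]-ztop)<.012)&(np.hypot(W[...,0]-cx,W[...,1]-cy)<.03)&~hsvm(a,100,130,120)
    g=cv2.cvtColor(a['image'],cv2.COLOR_RGB2HSV)
    # the rim: pixels highest around axis
    q=W[m]; rr=np.hypot(q[:,0]-cx,q[:,1]-cy); q=q[(rr>.012)&(rr<.024)&(q[:,2]>np.percentile(q[:,2],40))]
    A=np.c_[q[:,:2]-[cx,cy],np.ones(len(q))]; 
    for _ in range(4):
        f=np.linalg.lstsq(A,q[:,2],rcond=None)[0]; e=abs(A@f-q[:,2]); k=e<max(.0015,np.median(e)*1.5); q,A=q[k],A[k]
    print('rim n',len(q),'tilt deg about',np.degrees(f[:2]).round(2),'z',f[2].round(4),'mid',((q.min(0)+q.max(0))/2).round(4),'ext',(q.max(0)-q.min(0)).round(4))
E
python3 - <<'E'
from h import *
a=dict(np.load('/tmp/wrist.npz'));W=cloud(a)
pipe(a,.661,-.2296,.235)
b=hsvm(a,100,130,120)&(W[...,2]>.1);q=W[b]
for lo in (.17,.185,.19,.195,.2,.205): 
    k=(q[:,2]>lo)&(q[:,2]<lo+.005);print(lo,k.sum(),q[k].mean(0).round(4) if k.sum() else '')
for p in ((320,300),(320,350),(280,330),(360,330),(320,390),(320,240),(320,270)): print(p,W[p[1],p[0]].round(4))
E
```

```text
rim n 4634 tilt deg about [1.21 2.13] z 0.2377 mid [ 0.6586 -0.2294  0.2379] ext [0.0422 0.047  0.0043]
0.17 0 
0.185 100 [ 0.6641 -0.2026  0.1875]
0.19 110 [ 0.664  -0.2027  0.1924]
0.195 256 [ 0.6649 -0.2028  0.1981]
0.2 1 [ 0.6644 -0.2069  0.2002]
0.205 0 
(320, 300) [ 0.6416 -0.2235  0.2373]
(320, 350) [ 0.6743 -0.2338  0.2107]
(280, 330) [ 0.6622 -0.2459  0.2095]
(360, 330) [ 0.6713 -0.217   0.2096]
(320, 390) [ 0.675  -0.234   0.2332]
(320, 240) [ 0.6399 -0.223   0.1863]
(320, 270) [ 0.6397 -0.2229  0.2189]
```

step_arm --pt "-15 45 5 0.4 0.8 3 -1" --pt "-15 45 5 0 0 3 -1" --pt "-15 45 0 0 0 3 -1" --pt "-15 30 0 0 0 0 -1" --pt "0 0 0 0 0 0 -1"

```text
clock: 4.75
tcp_pos: [0.5946, -0.0585, 0.2083]
orientation: [-0.01, 0.072, 0.997, 0.003]
wrist_force: [0.3, -0.2, -1.2]
finger_gap: 0.0412
grip_force: 50.5
```

```bash
python3 - <<'E'
from h import *
s=get_state(); print(s['clock'],s['tcp_pos'],s['orientation'])
a=snap('wrist');W=cloud(a)
pipe(a,s['tcp_pos'][0],s['tcp_pos'][1],s['tcp_pos'][2]+.027)
l=comps(a,hsvm(a,100,130,120),W)
comps(a,hsvm(a,10,30,120),W,50)
q=W[hsvm(a,100,130,120)]
k=(abs(q[:,2]-.0165)<.004);r=q[k]
if k.sum()>20:
    c=cv2.fitLine(r[:,:2].astype(np.float32),cv2.DIST_HUBER,0,.01,.01).ravel();print('rib yaw',np.degrees(np.arctan2(c[1],c[0])),c)
cv2.imwrite('pics/w3.png',a['image'][...,::-1])
E
```

```text
4.75 [ 0.59457604 -0.05851012  0.20826342] [-0.00955741  0.07245139  0.99732214  0.00282783]
rim n 4168 tilt deg about [-0.71  2.78] z 0.2364 mid [ 0.5924 -0.0585  0.2369] ext [0.0417 0.0458 0.0043]
[511.4 183.4] [500 181  23   6 131] med [0.5968 0.0959 0.0178] min [0.594 0.087 0.012] max [0.6   0.105 0.02 ]
[385.8 283.3] [371 268  31  33 713] med [ 0.5923 -0.0309  0.191 ] min [ 0.586 -0.037  0.018] max [ 0.652 -0.016  0.216]
[ 30.7 314.9] [ 17 304  30  22 244] med [ 0.6448 -0.3044  0.0359] min [ 0.641 -0.316  0.017] max [ 0.652 -0.302  0.042]
[472.7 187.6] [ 447  166   54   45 1657] med [0.5885 0.0541 0.0495] min [0.579 0.045 0.01 ] max [0.606 0.082 0.061]
[173.4 450.5] [166 446  14  10  87] med [ 0.8095 -0.2301  0.0179] min [ 0.576 -0.237  0.012] max [ 0.812 -0.082  0.29 ]
rib yaw -83.31198 [ 0.11646301 -0.99319506  0.6014327   0.05617316]
```

View pics/w3.png

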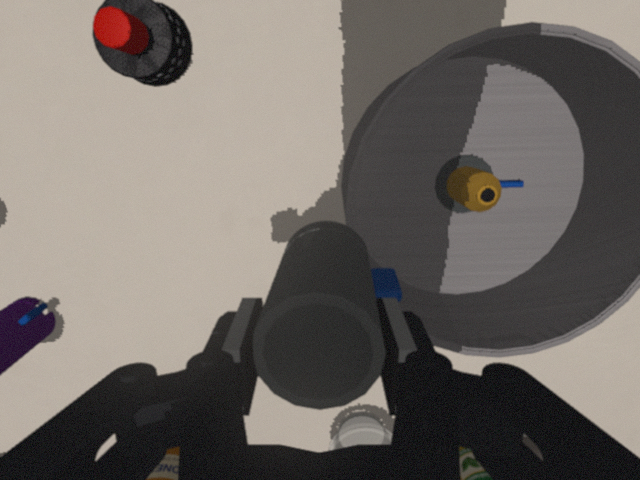

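The pipe hangs in the gripper with the fin at (386,283). The spigot top is at (487,195), the rib end at (523,183) and the cap knob at (120,30).

```bash
python3 - <<'E'
from h import *
a=dict(np.load('/tmp/wrist.npz'));W=cloud(a)
b=hsvm(a,100,130,120);b[:,:365]=0;b[:,405:]=0
b=cv2.erode(b.astype(np.uint8),np.ones((3,3)))>0
q=W[b];q=q[(q[:,2]>.165)&(q[:,2]<.2)]
for lo in np.arange(-.042,-.018,.003):
    k=(q[:,1]>lo)&(q[:,1]<lo+.003)
    if k.sum()>3: print('y',lo.round(3),k.sum(),'x min/med/max',np.percentile(q[k,0],[3,50,97]).round(4),'z',np.percentile(q[k,2],[3,50,97]).round(4))
# pipe outer wall below the gripper: side facing camera, circle fit per slice with R=21
from scipy.optimize import least_squares
for z0 in (.165,.175,.185,.195,.205):
    m=(abs(W[...,2]-z0)<.004)&(np.hypot(W[...,0]-.593,W[...,1]+.0585)<.026)&~hsvm(a,100,130,120)
    p=W[m];p=p[p[:,0]<.592]
    if len(p)<30: continue
    f=least_squares(lambda c:np.hypot(p[:,0]-c[0],p[:,1]-c[1])-.021,[.593,-.0585],loss='soft_l1',f_scale=.001);print('axis at',z0,f.x.round(4),len(p))
# spigot axis by brass slices R=15, rib top line by ray
B=hsvm(a,10,30,120)
p=W[B&(W[...,2]>.015)&(W[...,2]<.044)];p=p[np.hypot(p[:,0]-.5935,p[:,1]-.062)<.025]
f=least_squares(lambda c:np.hypot(p[:,0]-c[0],p[:,1]-c[1])-.015,[.5935,.062],loss='soft_l1',f_scale=.001);print('spigot',f.x.round(4),len(p))
ys,xs=np.nonzero(hsvm(a,100,130,120)[175:192,495:530]); r=ray(a,np.c_[xs+495,ys+175],.017)
print('rib',r.mean(0).round(4),'end',r[xs>=26].mean(0).round(4));l=cv2.fitLine(r[:,:2].astype(np.float32),cv2.DIST_L2,0,.01,.01).ravel();print('rib yaw',np.degrees(np.arctan(-l[0]/l[1])))
ring=ray(a,[[487,195]],.058);print('top',ring,W[195,487],'yaw from top',np.degrees(np.arctan2(-(r.mean(0)-ring[0])[0],(r.mean(0)-ring[0])[1])))
T=(abs(W[...,2]-.1)<.003)&(np.hypot(W[...,0]-.5935,W[...,1]-.062)>.09)&(np.hypot(W[...,0]-.5935,W[...,1]-.062)<.105)
p=W[T];f=least_squares(lambda c:np.hypot(p[:,0]-c[0],p[:,1]-c[1])-.0985,[.5935,.062],loss='soft_l1',f_scale=.001);print('rim',f.x.round(4),len(p))
E
```

```text
y -0.036 160 x min/med/max [0.5913 0.5919 0.5939] z [0.1767 0.1919 0.1982]
y -0.033 192 x min/med/max [0.5915 0.5921 0.594 ] z [0.1769 0.1906 0.1982]
y -0.03 193 x min/med/max [0.5918 0.5925 0.595 ] z [0.1775 0.1915 0.1984]
y -0.027 29 x min/med/max [0.5923 0.5928 0.5949] z [0.1765 0.1872 0.1976]
axis at 0.165 [ 0.5918 -0.0556] 387
axis at 0.175 [ 0.5923 -0.0563] 429
axis at 0.185 [ 0.5924 -0.0568] 495
axis at 0.195 [ 0.5926 -0.0574] 608
axis at 0.205 [ 0.5927 -0.0579] 710
spigot [0.5939 0.061 ] 470
rib [0.5969 0.0958 0.017 ] end [0.5979 0.1037 0.017 ]
rib yaw -9.170319
top [[0.59351622 0.06088385 0.058     ]] [0.59315534 0.06032663 0.05949429] yaw from top -5.527429998217705
rim [0.5929 0.06  ] 7480
```

step_arm --pt "0 40 0 -2 -1 0 -1" --pt "0 40 0 0 0 0 -1" --pt "1 38 0 0 0 0 -1" --pt "0 0 0 0 0 0 -1" --pt "0 0 0 0 0 0 -1"

```text
clock: 5.3
tcp_pos: [0.5988, 0.055, 0.2082]
orientation: [0.002, 0.074, 0.997, -0.015]
wrist_force: [-0.1, 0.2, 0.1]
finger_gap: 0.0412
grip_force: 50.7
```

```bash
cat >> h.py <<'E'
from scipy.optimize import least_squares
def held(a,s):
    W=cloud(a);t=s['tcp_pos'];bl=hsvm(a,100,130,120);out=[]
    for dz in (-.043,-.033,-.023,-.013,-.003):
        m=(abs(W[...,2]-t[2]-dz)<.004)&(np.hypot(W[...,0]-t[0],W[...,1]-t[1])<.027)&~bl
        p=W[m];p=p[p[:,0]<t[0]-.004]
        if len(p)<30: continue
        f=least_squares(lambda c:np.hypot(p[:,0]-c[0],p[:,1]-c[1])-.021,t[:2],loss='soft_l1',f_scale=.001).x;out.append([*f,t[2]+dz])
    out=np.array(out);print('axis',out.round(4).tolist())
    q=W[cv2.erode(bl.astype(np.uint8),np.ones((3,3)))>0];q=q[(abs(q[:,2]-t[2]+.018)<.015)&(np.hypot(q[:,0]-t[0],q[:,1]-t[1])<.04)]
    if len(q)>20:
        l=cv2.fitLine(q[:,:2].astype(np.float32),cv2.DIST_HUBER,0,.001,.001).ravel();print('fin',np.median(q,0).round(4),q.max(0)[2],'yaw',np.degrees(np.arctan(-l[0]/l[1])))
E
python3 - <<'E'
from h import *
s=get_state(); print(s['clock'],s['tcp_pos'],s['orientation'])
a=snap('wrist');held(a,s);W=cloud(a)
comps(a,hsvm(a,100,130,120),W);comps(a,hsvm(a,10,30,120),W,30)
E
```

```text
5.3 [0.5988475  0.05500187 0.20816877] [ 0.0019491   0.07449507  0.99710558 -0.01507165]
axis [[0.597, 0.0562, 0.1652], [0.5972, 0.056, 0.1752], [0.5972, 0.0558, 0.1852], [0.5971, 0.0556, 0.1952], [0.5971, 0.0555, 0.2052]]
fin [0.597  0.0819 0.1899] 0.19762199696173124 yaw -7.774099
[371.2 192.7] [354 189  36   8 227] med [0.5961 0.0906 0.0175] min [0.593 0.077 0.01 ] max [0.6   0.105 0.02 ]
[507.1 219.3] [497 207  21  25 461] med [0.6048 0.1635 0.1031] min [0.598 0.157 0.1  ] max [0.613 0.17  0.106]
[385.9 283.4] [371 269  31  32 713] med [0.5971 0.0819 0.1897] min [0.591 0.076 0.173] max [0.602 0.087 0.214]
[333.5 198. ] [ 314  177   39   44 1225] med [0.5876 0.0621 0.0516] min [0.579 0.047 0.012] max [0.606 0.075 0.06 ]
[100.2 452.4] [ 95 446  12  15  78] med [ 0.8249 -0.2115  0.0123] min [ 0.585 -0.214  0.004] max [0.828 0.013 0.283]
```

step_arm --pt "-3.5 5.5 0 -1 0 1.5 -1" --pt "0 0 -30 0 0 0 -1" --pt "0 0 -30 0 0 0 -1" --pt "0 0 -25 0 0 0 -1" --pt "0 0 0 0 0 0 -1"

```text
clock: 5.85
tcp_pos: [0.5921, 0.0597, 0.1202]
orientation: [-0.0, 0.062, 0.998, -0.024]
wrist_force: [-0.2, 0.1, -1.8]
finger_gap: 0.0414
grip_force: 50.6
```

```bash
python3 - <<'E'
from h import *
s=get_state(); print(s['clock'],s['tcp_pos'],s['orientation'],s['wrist_force'])
a=snap('wrist');held(a,s);W=cloud(a)
comps(a,hsvm(a,100,130,120),W);comps(a,hsvm(a,10,30,120),W,30)
b=hsvm(a,100,130,120)&(W[...,2]<.025);ys,xs=np.nonzero(b)
if len(xs)>20:
    r=ray(a,np.c_[xs,ys],.017);d=r.mean(0)[:2]-[.5934,.061];print('rib yaw',np.degrees(np.arctan2(-d[0],d[1])))
E
```

```text
5.85 [0.59211835 0.05969508 0.12021118] [-4.30047136e-04  6.21654591e-02  9.97780569e-01 -2.38580671e-02] [-0.20633593  0.12817744 -1.8296785 ]
axis [[0.5899, 0.0601, 0.0772], [0.5902, 0.06, 0.0872], [0.5902, 0.06, 0.0972], [0.5902, 0.06, 0.1072], [0.5902, 0.0601, 0.1172]]
fin [0.5894 0.0861 0.1017] 0.10972895222715892 yaw -5.457783
[382.5 235.9] [358 231  47  11 446] med [0.5959 0.0924 0.0173] min [0.593 0.078 0.008] max [0.6   0.105 0.021]
[385.8 283.4] [372 269  30  32 710] med [0.5895 0.0862 0.1014] min [0.588 0.081 0.084] max [0.594 0.091 0.11 ]
[582.3 301.1] [ 565  282   35   38 1067] med [0.6043 0.1634 0.103 ] min [0.597 0.157 0.099] max [0.613 0.17  0.105]
[334.8 218. ] [316 212  38  17 231] med [0.58   0.0653 0.019 ] min [0.578 0.054 0.01 ] max [0.59  0.075 0.03 ]
rib yaw -4.397502178861846
```

step_arm --pt "3 1 0 0 0 0 -1" --pt "0 0 -8 0 0 0 -1" --pt "0 0 -8 0 0 0 -1" --pt "0 0 -8 0 0 0 -1" --pt "0 0 0 0 0 0 -1"

```text
clock: 6.4
tcp_pos: [0.5971, 0.0617, 0.0986]
orientation: [0.002, 0.062, 0.998, -0.023]
wrist_force: [-0.4, 0.4, -0.5]
finger_gap: 0.0413
grip_force: 50.7
```

step_arm --pt "0 0 -8 0 0 0 -1" --pt "0 0 -8 0 0 0 -1" --pt "0 0 -7 0 0 0 -1" --pt "0 0 0 0 0 0 -1"

```text
clock: 6.8
tcp_pos: [0.5973, 0.0618, 0.0756]
orientation: [0.002, 0.062, 0.998, -0.023]
wrist_force: [0.4, -0.0, -1.3]
finger_gap: 0.0408
grip_force: 50.6
```

step_arm --pt "0 0 -5 0 0 0 -1" --pt "0 0 -5 0 0 0 -1" --pt "0 0 -4 0 0 0 -1" --pt "0 0 -2 0 0 0 -1" --pt "0 0 0 0 0 0 -1"

```text
clock: 7.3
tcp_pos: [0.5978, 0.0617, 0.0606]
orientation: [0.003, 0.062, 0.998, -0.023]
wrist_force: [-0.8, -0.8, -2.0]
finger_gap: 0.0409
grip_force: 50.5
```

```bash
python3 - <<'E'
from h import *
s=get_state(); print(s['clock'],s['tcp_pos'],s['orientation'],s['wrist_force'])
a=snap('wrist');held(a,s);pipe(a,.594,.061,.088)
E
```

```text
7.3 [0.59784197 0.06169987 0.06063231] [ 0.00296811  0.06180032  0.99781009 -0.02338653] [-0.75576866 -0.83229226 -1.99198774]
axis [[0.5956, 0.0622, 0.0176], [0.5959, 0.0621, 0.0276], [0.5959, 0.0621, 0.0376], [0.5959, 0.0621, 0.0476], [0.5959, 0.0622, 0.0576]]
fin [0.5951 0.0881 0.0422] 0.04957932733972001 yaw -4.9657907
rim n 4225 tilt deg about [-0.43 -0.21] z 0.0887 mid [0.5953 0.0619 0.0888] ext [0.0423 0.0453 0.0029]
```

step_arm --pt "-1 0 -2 0 0 0 -1" --pt "0 0 -1 0 0 0 -1" --pt "0 0 0 0 0 0 -1"

```text
clock: 7.65
tcp_pos: [0.598, 0.0617, 0.0603]
orientation: [0.005, 0.062, 0.998, -0.023]
wrist_force: [-3.6, 0.1, 9.5]
finger_gap: 0.041
grip_force: 51.2
```

step_arm --pt "0 0 0 0 0 0 0.3" --pt "0 0 0 0 0 0 0.3" --pt "0 0 0 0 0 0 0.3" --pt "0 0 0 0 0 0 0.3"

```text
clock: 8.05
tcp_pos: [0.5972, 0.0617, 0.0579]
orientation: [0.003, 0.062, 0.998, -0.023]
wrist_force: [0.1, 1.0, -0.3]
finger_gap: 0.0552
grip_force: 0.0
```

Contact was felt at 9.5 N, so the pipe is on the floor and released. Next I retract straight up and measure.

step_arm --pt "0 0 20 0 0 0 0.3" --pt "0 0 35 0 0 0 0.3" --pt "0 0 45 0 0 0 0.3" --pt "0 0 45 0 0 0 1" --pt "0 0 0 0 0 0 1"

```text
clock: 8.55
tcp_pos: [0.6009, 0.0617, 0.2103]
orientation: [0.009, 0.062, 0.998, -0.023]
wrist_force: [1.1, -0.8, 0.2]
finger_gap: 0.0816
grip_force: 0.0
```

```bash
python3 - <<'E'
from h import *
s=get_state(); print(s['clock'],s['tcp_pos'],s['orientation'],s['wrist_force'],s['joint_pos'])
a=snap('wrist');W=cloud(a)
pipe(a,.594,.061,.088)
comps(a,hsvm(a,100,130,120),W)
E
```

```text
8.55 [0.60086953 0.06174536 0.21033244] [ 0.00928023  0.06189063  0.99777353 -0.02305236] [ 1.07691005 -0.79154972  0.15174914] [-0.0068803   0.3659683   0.0688593   1.25767919 -0.04705925  0.1166417 ]
rim n 952 tilt deg about [-0.04  0.03] z 0.0885 mid [0.5953 0.062  0.0888] ext [0.0417 0.0413 0.0024]
[368.3 192. ] [357 185  28  18 312] med [0.5959 0.0903 0.0269] min [0.594 0.083 0.01 ] max [0.6   0.105 0.05 ]
[498.1 218.8] [488 207  21  25 445] med [0.6047 0.1634 0.1031] min [0.597 0.158 0.1  ] max [0.612 0.169 0.105]
```

The pipe rim is level at z = 0.0885, so it is home. Next is the cap.

step_arm --pt "-25 -40 0 2.7 0.9 0 1" --pt "-25 -40 0 0 0 0 1" --pt "-25 -40 0 0 0 0 1" --pt "-25 -40 0 0 0 0 1" --pt "-25 -40 0 0 0 0 1"

```text
clock: 9.1
tcp_pos: [0.4703, -0.1392, 0.2016]
orientation: [-0.007, 0.061, 0.998, 0.0]
wrist_force: [0.5, -0.3, -0.5]
finger_gap: 0.0855
grip_force: 0.0
```

step_arm --pt "-20 -27 -10 0 0 0 1" --pt "0 0 -10 0 0 0 1" --pt "0 0 0 0 0 0 1"

```text
clock: 9.4
tcp_pos: [0.4505, -0.1651, 0.1808]
orientation: [-0.008, 0.063, 0.998, 0.001]
wrist_force: [-0.5, 0.0, 0.6]
finger_gap: 0.0852
grip_force: 0.0
```

```bash
cat >> h.py <<'E'
def knob(a,zt,cx,cy):
    W=cloud(a); m=hsvm(a,0,8,150)|hsvm(a,172,180,150)
    m&=(np.hypot(W[...,0]-cx,W[...,1]-cy)<.03)
    p=W[m&(abs(W[...,2]-zt)<.004)];print('knob top',len(p),((p.min(0)+p.max(0))/2).round(4),np.median(p,0).round(4),(p.max(0)-p.min(0)).round(4))
E
python3 - <<'E'
from h import *
s=get_state(); print(s['clock'],s['tcp_pos'],s['orientation'])
a=snap('wrist');knob(a,.07,.4545,-.165)
E
```

```text
9.4 [ 0.45047093 -0.16507767  0.1808093 ] [-7.72400508e-03  6.27634960e-02  9.97998249e-01  7.60896573e-04]
knob top 775 [ 0.4534 -0.1653  0.0692] [ 0.4527 -0.1645  0.0704] [0.0224 0.0227 0.0063]
```

step_arm --pt "3 0 -30 0 -0.9 0 1" --pt "0 0 -40 0 0 0 1" --pt "0 0 -40 0 0 0 1" --pt "0 0 -25 0 0 0 1" --pt "0 0 0 0 0 0 1"

```text
clock: 9.95
tcp_pos: [0.453, -0.1625, 0.0447]
orientation: [-0.001, 0.06, 0.998, 0.002]
wrist_force: [-1.0, 0.3, 0.2]
finger_gap: 0.0854
grip_force: 0.0
```

step_arm --pt "0 0 0 0 0 0 -1" --pt "0 0 0 0 0 0 -1" --pt "0 0 0 0 0 0 -1" --pt "0 0 0 0 0 0 -1" --pt "0 0 0 0 0 0 -1" --newtons 50

```text
clock: 10.45
tcp_pos: [0.4561, -0.1658, 0.0493]
orientation: [0.003, 0.062, 0.998, -0.0]
wrist_force: [0.5, 0.9, 4.5]
finger_gap: 0.0223
grip_force: 48.7
```

step_arm --pt "0 0 15 0 0 0 -1" --pt "0 0 40 0 0 0 -1" --pt "0 0 45 0 0 0 -1" --pt "0 0 45 0 0 0 -1" --pt "0 0 0 0 0 0 -1"

```text
clock: 10.95
tcp_pos: [0.4584, -0.1672, 0.1996]
orientation: [0.007, 0.062, 0.998, -0.002]
wrist_force: [0.6, -0.6, -1.2]
finger_gap: 0.0224
grip_force: 49.2
```

step_arm --pt "28 45 0 0 0 0 -1" --pt "28 45 0 0 0 0 -1" --pt "28 45 0 0 0 0 -1" --pt "28 45 0 0 0 0 -1" --pt "25 43 0 0 0 0 -1"

```text
clock: 11.45
tcp_pos: [0.5864, 0.0491, 0.1925]
orientation: [0.002, 0.062, 0.998, 0.0]
wrist_force: [1.3, -0.5, -1.3]
finger_gap: 0.022
grip_force: 49.3
```

step_arm --pt "0 0 0 0 0 0 -1" --pt "0 0 0 0 0 0 -1"

```text
clock: 11.65
tcp_pos: [0.5855, 0.0486, 0.192]
orientation: [0.001, 0.06, 0.998, -0.0]
wrist_force: [-1.8, -0.5, -0.7]
finger_gap: 0.0224
grip_force: 49.4
```

```bash
python3 - <<'E'
from h import *
s=get_state(); print(s['clock'],s['tcp_pos'],s['orientation'],s['finger_gap'])
a=snap('wrist');b=snap('side');W=cloud(a);t=s['tcp_pos']
comps(a,hsvm(a,0,8,150)|hsvm(a,172,180,150),W,50)
# cap skirt (R 27) below, facing camera
for dz in (-.042,-.036,-.030,-.024,-.018):
    m=(abs(W[...,2]-t[2]-dz)<.003)&(np.hypot(W[...,0]-t[0],W[...,1]-t[1])<.034)
    p=W[m];p=p[p[:,0]<t[0]-.008]
    if len(p)<30: print(dz,len(p));continue
    f=least_squares(lambda c:np.hypot(p[:,0]-c[0],p[:,1]-c[1])-.027,t[:2],loss='soft_l1',f_scale=.001).x;print(dz,f.round(4),len(p))
cv2.imwrite('pics/c1.png',np.hstack([a['image'][120:420,150:500],cv2.resize(b['image'][170:310,200:363],(350,300))])[...,::-1])
E
```

```text
11.65 [0.58545938 0.04861669 0.19198685] [ 9.57732374e-04  6.04099551e-02  9.98173190e-01 -5.08992629e-05] 0.022439156941629745
[318.9 323.8] [ 284  275   70   96 5456] med [0.5778 0.0489 0.2124] min [0.571 0.036 0.059] max [0.69  0.06  0.215]
-0.042 [0.582  0.0485] 1156
-0.036 [0.5834 0.0484] 305
-0.03 [0.5834 0.0484] 368
-0.024 [0.5834 0.0483] 427
-0.018 [0.5835 0.0483] 535
```

View pics/c1.png

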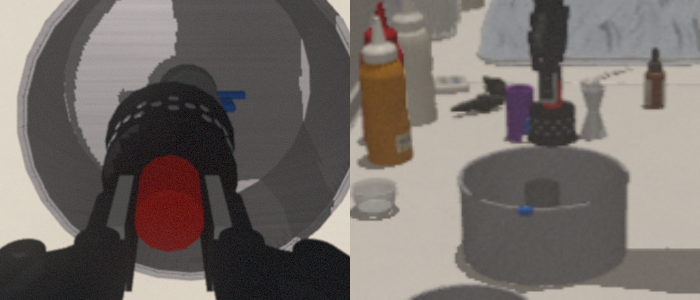

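The cap hangs upright, and its axis is about 12 to 13 mm short of the seated pipe, which stands upright in the well.

step_arm --pt "6 7 0 0 0 0 -1" --pt "6 6.5 0 0 0 0 -1" --pt "0 0 -20 0 0 0 -1" --pt "0 0 -20 0 0 0 -1" --pt "0 0 0 0 0 0 -1"

```text
clock: 12.25
tcp_pos: [0.5962, 0.0607, 0.1505]
orientation: [-0.001, 0.062, 0.998, 0.0]
wrist_force: [-0.1, 0.0, -1.1]
finger_gap: 0.0221
grip_force: 49.4
```

```bash
python3 - <<'E'
from h import *
s=get_state(); print(s['clock'],s['tcp_pos'],s['orientation'],s['wrist_force'])
a=snap('wrist');W=cloud(a);t=s['tcp_pos']
for dz in (-.036,-.030,-.024,-.018):
    m=(abs(W[...,2]-t[2]-dz)<.003)&(np.hypot(W[...,0]-t[0],W[...,1]-t[1])<.034)
    p=W[m];p=p[p[:,0]<t[0]-.008]
    f=least_squares(lambda c:np.hypot(p[:,0]-c[0],p[:,1]-c[1])-.027,t[:2],loss='soft_l1',f_scale=.001).x;print(dz,f.round(4),len(p))
for z in (.06,.07,.08):
    m=(abs(W[...,2]-z)<.005)&(np.hypot(W[...,0]-.595,W[...,1]-.062)<.026);p=W[m];p=p[p[:,0]<.59]
    if len(p)>20: print('pipe',least_squares(lambda c:np.hypot(p[:,0]-c[0],p[:,1]-c[1])-.021,[.595,.062],loss='soft_l1',f_scale=.001).x.round(4),len(p))
E
```

```text
12.25 [0.59617152 0.06074654 0.15049894] [-5.27135127e-04  6.21301341e-02  9.98067913e-01  1.01903918e-04] [-0.11797591  0.00318557 -1.12994118]
-0.036 [0.594  0.0606] 325
-0.03 [0.594  0.0605] 359
-0.024 [0.5941 0.0605] 427
-0.018 [0.5941 0.0605] 533
```

Cap is about 1 mm off; I correct and go down.

step_arm --pt "1.2 1.5 -5 0 0 0 -1" --pt "0 0 -8 0 0 0 -1" --pt "0 0 -8 0 0 0 -1" --pt "0 0 -8 0 0 0 -1" --pt "0 0 0 0 0 0 -1"

```text
clock: 12.8
tcp_pos: [0.5979, 0.0625, 0.1225]
orientation: [0.001, 0.062, 0.998, 0.0]
wrist_force: [-0.7, 0.2, -0.6]
finger_gap: 0.0219
grip_force: 49.4
```

step_arm --pt "0 0 -5 0 0 0 -1" --pt "0 0 -5 0 0 0 -1" --pt "0 0 -5 0 0 0 -1" --pt "0 0 -2 0 0 0 -1" --pt "0 0 0 0 0 0 -1"

```text
clock: 13.3
tcp_pos: [0.5986, 0.0625, 0.1066]
orientation: [0.001, 0.062, 0.998, 0.0]
wrist_force: [-1.0, -0.4, -1.1]
finger_gap: 0.0223
grip_force: 49.4
```

step_arm --pt "0 0 -3 0 0 0 -1" --pt "0 0 -2 0 0 0 -1" --pt "0 0 -1 0 0 0 -1" --pt "0 0 0 0 0 0 -1"

```text
clock: 13.7
tcp_pos: [0.5996, 0.0623, 0.1023]
orientation: [0.003, 0.062, 0.998, -0.0]
wrist_force: [-2.1, -1.3, 5.0]
finger_gap: 0.0225
grip_force: 50.0
```

step_arm --pt "0 0 -1 0 0 0 -1" --pt "0 0 -1 0 0 0 -1" --pt "0 0 0 0 0 0 -1"

```text
clock: 14.0
tcp_pos: [0.5999, 0.0623, 0.1022]
orientation: [0.004, 0.062, 0.998, -0.0]
wrist_force: [-4.0, -0.6, 15.5]
finger_gap: 0.0223
grip_force: 51.1
```

Contact came at the expected height, 0.102. I release and retract.

step_arm --pt "0 0 1 0 0 0 0.3" --pt "0 0 0 0 0 0 0.3" --pt "0 0 0 0 0 0 0.3" --pt "0 0 0 0 0 0 0.3" --pt "0 0 0 0 0 0 0.3"

```text
clock: 14.5
tcp_pos: [0.5988, 0.0625, 0.0997]
orientation: [0.002, 0.062, 0.998, 0.0]
wrist_force: [1.0, 0.5, -0.6]
finger_gap: 0.0556
grip_force: 0.0
```

step_arm --pt "0 0 20 0 0 0 0.3" --pt "0 0 35 0 0 0 0.3" --pt "0 0 40 0 0 0 0.3" --pt "-20 0 20 0 0 0 0.3" --pt "0 0 0 0 0 0 0.3"

```text
clock: 15.0
tcp_pos: [0.5794, 0.0626, 0.2189]
orientation: [0.004, 0.062, 0.998, 0.0]
wrist_force: [0.8, 0.6, 0.9]
finger_gap: 0.0556
grip_force: 0.0
```

```bash
python3 - <<'E'
from h import *
s=get_state(); print(s['clock'],s['tcp_pos'],s['wrist_force'],s['finger_gap'])
a=snap('wrist');W=cloud(a);knob(a,.123,.595,.062)
m=(abs(W[...,2]-.093)<.006)&(np.hypot(W[...,0]-.595,W[...,1]-.062)<.03);q=W[m];A=np.c_[q[:,:2]-[.595,.062],np.ones(len(q))];print('cap top z, slopes',np.linalg.lstsq(A,q[:,2],rcond=None)[0].round(4),((q.min(0)+q.max(0))/2).round(4))
b=snap('side');cv2.imwrite('pics/end.png',np.hstack([a['image'][100:400,150:500],cv2.resize(b['image'][170:310,200:363],(350,300))])[...,::-1])
E
```

```text
15.0 [0.57939937 0.06262017 0.21887738] [0.77185778 0.55351977 0.85461095] 0.05560908383278616
knob top 1113 [0.5968 0.0625 0.1222] [0.596  0.0624 0.1233] [0.0231 0.0225 0.0063]
cap top z, slopes [ 0.0121 -0.0008  0.0933] [0.5972 0.062  0.0931]
```

View pics/end.png

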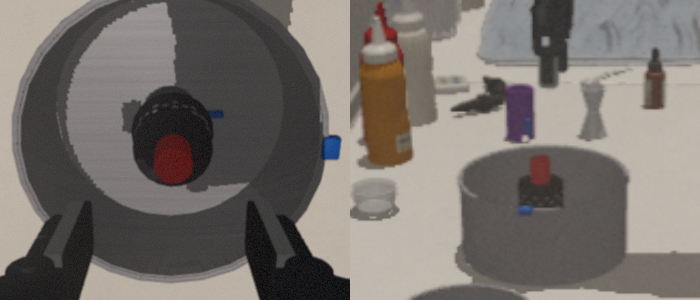

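The cap sits level on the pipe: knob top z is 0.1233 against 0.123 ideal, it is centred within about 2 mm, and the gripper is clear. I am handing in.

```bash
python3 -c "
from workcell import *
print(hand_in())"
```

```text
the job is handed in; nothing more can be done
None
```

I handed the job in at about 15 s of the 64 s allowed: the pipe measured fully home and upright over the spigot, and the cap fully down on it and released; no bystander was knocked, though I did not re-measure their positions, and no verdict came back.

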